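Tare the bench scale for the parts cup

TASK

Clear the wood offcut off the bench scale into the plywood scrap box, then set the empty steel cup upright in the middle of the scale's platform; set it down, don't drop it. With the cup standing there, turn the black knob in the middle of the dial until the zero mark (the solid wedge) points exactly at the tip of the needle, so the scale reads zero with the cup on. Don't disturb the other things on the bench.

Things in the scene. Friction and masses are not known exactly. Their poses are not given: they have to be found in the camera images.
- scale: Grey bench scale fixed to the bench, housing 185 (x) by 345 (y) by 55 mm high; origin at the centre of its underside. Its platform is centred 85 mm to its own +y, its dial (facing up, 148 mm across) 85 mm to its own -y.
- pan (a point): Centre of the upper face of the scale's square steel platform (150 x 150 mm, 75 mm above the bench when unloaded). The platform sinks on a spring by about 4 mm per 100 g, at most 11 mm.
- knob (a point): On the dial's axis, 25 mm above the housing's top: the middle of the height at which to grip the round black fluted tare knob (38 to 41 mm across, its top 34 mm and its underside 8 mm above the housing's top). Flat dial face 148 mm across below it, 4 mm above the housing's top. Turning the knob turns the white dial face with its marks, not the needle.
- dial (a joint): Angle of the knob and white dial face, rad, growing clockwise seen from above (range -0.6 to 2.4, stays where it is left); at 0 the zero mark lies toward the scale's own -x from the axis.
- needle (a joint): Angle of the needle, rad, growing clockwise seen from above by 0.63 per 100 g on the platform; at 0 (empty platform) it points to the scale's own -x. The scale reads zero when joint dial equals joint needle.
- zero_mark (a point): Inner tip of the zero mark, a solid black wedge on the dial face, 54 mm from the dial's axis; it turns with the knob. The other marks are plain ticks, 40 divisions a turn.
- needle_tip (a point): Tip of the thin dark needle, 54 mm from the dial's axis.
- offcut: Wood moulding offcut lying on the platform at the start: 90 mm long (x), foot 36 mm wide (y) and 14 mm high, on it a middle rib 18 mm wide, 28 mm high in all; origin at the centre of its underside.
- cup: Empty round steel cup, 56 mm outer diameter, 65 mm high, 3 mm wall, about 120 to 210 g; origin at the centre of its underside, z up.
- bin: Open plywood scrap box, fixed, 180 x 180 mm outside, 70 mm high, 7 mm walls; origin at the centre of its underside.
- glue: White glue bottle, 60 mm across, 170 mm high, bystander; origin under its centre.
- carton: Closed cardboard carton of screws, 90 x 140 x 45 mm, bystander; origin under its centre.
- sandblock: Cork sanding block, 120 x 65 x 35 mm, bystander; origin under its centre.

How it is judged:
By the outcome, as a careful person would: the job done as asked, in the order asked, and still so for the second after the job is handed in, with the robot touching nothing.
It also fails if it takes over 67 s, if anything falls off the work surface, if the arm or the gripper's body presses on something with over 40 N, if the wrist force passes 120 N, or if a joint passes its speed limit or range.

ROBOT

A 6-joint arm with a two-finger parallel gripper is mounted at the origin on the work surface. World frame = base frame: x ahead of the robot, y to its left, z up, the work surface at z = 0. Lengths are in m, angles in rad, forces in N, time in s.
With the tool pointing down it reaches from about 0.3 to 0.775 m from the base axis. Payload 14.6 kg.
Tool frame: the origin (TCP) lies at the very end of the fingers, on their centre line; the grasp point (between the pads) lies behind it (manip.grasp_offset is the z of the grasp point in the tool frame, in m); z points along the fingers, y is the line along which they close (so a half turn about z gives the same grasp; the last joint's range is limited). The gripper opens to 94 mm and grips with 3 to 60 N. Pads are 16 mm wide; open, the fingers measure 119 mm over their backs; the gripper's body (75 mm by 177 mm) begins 78 mm behind the grasp point.
Start: joints at [1.063, 0.3, 1.521, -0, 1.321, -0.067], TCP at [0.235, 0.497, 0.177] pointing down, gripper open.
Joint ranges: [-3.03, 3.03], [-0.79, 2.21], [0.23, 2.52], [-1.04, 4.18], [0, 3.07], [-2.55, 2.55]. Speed limits (rad/s): [2.22, 2.22, 2.57, 3.14, 3.14, 3.14].

INTERFACE

Orientations are given as a unit quaternion [x, y, z, w].
In Python, from rig import manip gives the robot as it stands.
- The arm moves only by the tool arm_command, never from a script. Its arguments are lists of equal length, an entry for each row: "delta_rot": the turn, a rotation vector about the tool's x, y, z in rad, a list of three; "translation": the shift along the tool's x, y, z in mm, a list of three; "hand": the finger opening in mm, from 0 to 94. In form: {"delta_rot": [[wx, wy, wz], ...], "translation": [[x, y, z], ...], "hand": [hand, ...]}. A call has 1 to 5 rows; each row shifts and turns the commanded pose from where the row before left it, along the tool's axes as they then stand; what a row does not reach is not made up. A row lasts 1/10 s, in which the tool goes at most 50 mm and 8.59 degrees, less where a joint would pass 70% of its speed; a pose out of reach is approached as far as the arm can. A call with a gripper value outside its range is refused whole. The fingers move at their own pace and stop on an object; "force" is the grip in N (left out, the last holds). Time passes only in rows, so rows that do not move let the fingers close. It gives the time, the measured TCP pose, the force, the opening and the grip force at its end, in the units of the state.
- manip.read_state(): the state, without advancing time (a new reading comes with each control period).
- manip.get_image(name): name is "side" or "top" or "wrist"; returns (picture, depth): 384x512x3 uint8, red, green, blue; 384x512 float32, m along the optical axis (not along the pixel's ray), 0 where there is no reading.
- manip.camera_params(name): a dict with "fx", "fy", "cx", "cy" (pixels), "pose" (4x4, takes a point from camera to world coordinates). Camera axes: x right, y down, z forward; pixel columns grow to the right and rows downward; lengths in m; the calibration is good to about 2 mm. A picture is of the moment at which its call begins: read the wrist's pose just before it. camera_params takes no time and is no camera call; for the wrist camera it gives the pose at the moment of the call.
- manip.close_job(): hands the job in; it is judged then, once.
The state is a dict: "clock": time; "q": joint angles; "joint_velocities": joint speeds; "effort": joint torques, N m; "tool_pos": TCP position; "orientation": TCP orientation; "wrist_force": force on the tool from outside, world axes, zero at the start; "torque": the same for the moment, N m; "gripper_width": finger opening in m; "gripper_force": force on a finger pad.
Only numpy, scipy, OpenCV 4.12 (cv2) and the standard library are available. Lean on these libraries where they do the work, as an engineer would, in place of code of your own. Each camera call takes 0.05 s, during which the arm holds its last target. There are 200 camera calls.

## Working session

There is one attempt and no reset: what is moved stays moved. The work goes in short steps, Python scripts to look and compute and a tool call to move; the robot and the scene stay as the last step left them, time stands still between calls to the robot, and variables do not carry over. Pictures are saved under pics/ and viewed, at most 10 in all, crops included, and the job is handed in when it is done.

Besides the shell and the picture viewer there is one more tool, called after ">>>" as a command line: name --argument value ..., lists and objects as JSON in quotes. arm_command: Moves the arm, as the interface text tells. Its arguments: {"type":"object","properties":{"delta_rot":{"type":"array"},"translation":{"type":"array"},"hand":{"type":"array"},"force":{"type":"number"}},"required":["delta_rot","translation","hand"]}

```bash
mkdir -p pics; ls; python3 - <<'E'
from rig import manip
import cv2,numpy as np
print(manip.grasp_offset, manip.read_state())
for n in("top","side"):
    p,d=manip.get_image(n); cv2.imwrite(f"pics/{n}0.png",p[:,:,::-1]); np.savez(f"pics/{n}0.npz",p=p,d=d)
    c=manip.camera_params(n); print(n,{k:np.round(v,4).tolist() for k,v in c.items()})
E
```

```text
pics
-0.0188 {'clock': 0.0, 'q': array([ 1.06343092e+00,  3.00504347e-01,  1.52153494e+00,  6.97476860e-07,
        1.32067458e+00, -6.66024518e-02]), 'joint_velocities': array([ 0.00028921,  0.00098701,  0.00023503, -0.00091703,  0.00032505,
        0.00144645]), 'effort': array([ 5.68744736e-05, -5.31811738e+01, -3.52733445e+01,  7.08298758e-02,
        2.44007679e-02, -1.18161383e-04]), 'tool_pos': array([0.23451862, 0.49719649, 0.17598762]), 'orientation': array([ 2.18601942e-01,  9.75813956e-01, -5.37585663e-04, -1.59010482e-04]), 'wrist_force': array([ 0.08514399, -0.35848737,  1.09531945]), 'torque': array([ 0.01078571, -0.01667459,  0.00218587]), 'gripper_force': 0.0, 'gripper_width': 0.0939878330600896}
top {'fx': 370.3941, 'fy': 370.3941, 'cx': 261.5931, 'cy': 188.4705, 'pose': [[0.0058, -0.9985, 0.0538, 0.5662], [-0.9999, -0.0051, 0.0128, -0.0144], [-0.0125, -0.0538, -0.9985, 1.1359], [0.0, 0.0, 0.0, 1.0]]}
side {'fx': 493.6762, 'fy': 493.6762, 'cx': 256.1849, 'cy': 196.1398, 'pose': [[0.7966, -0.2956, 0.5274, -0.1712], [-0.6045, -0.406, 0.6854, -1.0649], [0.0115, -0.8648, -0.502, 0.8395], [0.0, 0.0, 0.0, 1.0]]}
```

View pics/top0.png

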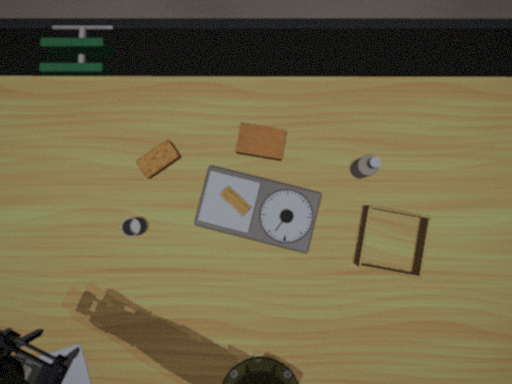

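View pics/side0.png

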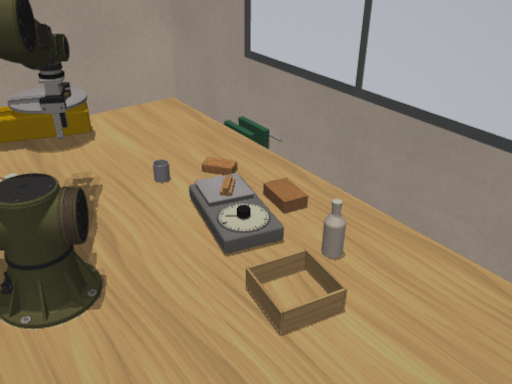

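The top view shows the cup at (133,227), the platform with the offcut at (236,200), the knob at (287,216), the bin at (391,240), the glue at (369,165), the carton at (261,141) and the block at (158,158). The side view shows the cup at (161,171), the offcut at (228,185), the knob at (243,212) and the bin at (294,290).

```bash
cat > h.py <<'E'
import numpy as np, cv2
from rig import manip
from scipy.spatial.transform import Rotation as R
def ray(c,uv):
    d=np.array([(uv[0]-c['cx'])/c['fx'],(uv[1]-c['cy'])/c['fy'],1.])
    T=np.array(c['pose']); return T[:3,3],T[:3,:3]@d
def onplane(c,uv,z):
    o,d=ray(c,uv); return o+d*(z-o[2])/d[2]
def tri(c1,u1,c2,u2):
    A=[];b=[];
    for c,u in((c1,u1),(c2,u2)):
        o,d=ray(c,u); d=d/np.linalg.norm(d); P=np.eye(3)-np.outer(d,d); A.append(P);b.append(P@o)
    A=np.vstack(A);b=np.hstack(b); x=np.linalg.lstsq(A,b,rcond=None)[0]
    return x,np.linalg.norm(A@x-b)
def blobs(m,lo):
    cs,_=cv2.findContours(m.astype(np.uint8),cv2.RETR_EXTERNAL,cv2.CHAIN_APPROX_NONE)
    return [c for c in cs if cv2.contourArea(c)>lo]
def snap(n,tag):
    c=manip.camera_params(n); p,d=manip.get_image(n)
    cv2.imwrite(f"pics/{tag}.png",p[:,:,::-1]); np.savez(f"pics/{tag}.npz",p=p,d=d,**c); return c,p,d
def load(tag): 
    f=np.load(f"pics/{tag}.npz"); return f,f['p'],f['d']
E
python3 - <<'E'
from h import *
for n in("top","side"):
    c=manip.camera_params(n); _,p,d=load(n+"0")
    v,u=np.mgrid[:384,:512]
    T=np.array(c['pose']); P=np.stack([(u-c['cx'])/c['fx']*d,(v-c['cy'])/c['fy']*d,d],-1)@T[:3,:3].T+T[:3,3]
    hsv=cv2.cvtColor(p,cv2.COLOR_RGB2HSV)
    print(n,"table z",np.median(P[...,2][(d>0)&(abs(P[...,2])<.02)]))
    m=(d>0)&(P[...,2]>.012)&(P[...,2]<.25)&(P[...,0]>.2)&(P[...,0]<.9)&(abs(P[...,1])<.5)
    for b in blobs(m,40):
        (cx,cy),wh,a=cv2.minAreaRect(b); mk=np.zeros(m.shape,np.uint8); cv2.drawContours(mk,[b],-1,1,-1)
        q=P[(mk>0)&m]; print(np.round([cx,cy,*wh,a],1),"med",np.median(q,0).round(3),"zmax",np.percentile(q[:,2],[50,90,98]).round(3),"xyrange",q.min(0).round(3),q.max(0).round(3))
    if n=="top":
        # top-face points of scale by height
        for lo,hi in((.048,.0635),(.0635,.085)):
            mm=m&(P[...,2]>lo)&(P[...,2]<hi)&(u>190)&(u<330)&(v>160)&(v<255)
            for b in blobs(mm,100):
                print(lo,"rect",[np.round(onplane(c,x,(.055 if lo<.06 else .075)),3).tolist() for x in cv2.boxPoints(cv2.minAreaRect(b))])
        w=(hsv[...,1]<60)&(hsv[...,2]>130)&(u>190)&(u<330)&(v>160)&(v<255)
        for b in blobs(w,300):
            e=cv2.fitEllipse(cv2.convexHull(b)); print("white",np.round(e[0],2),e[1],onplane(c,e[0],.059).round(4), [np.round(onplane(c,x,.07),3).tolist() for x in cv2.boxPoints(cv2.minAreaRect(b))])
E
```

```text
top table z 6.542562590139411e-06
[ 74.8 352.2   7.1  12.   45. ] med [0.22  0.445 0.23 ] zmax [0.23  0.245 0.249] xyrange [0.202 0.44  0.207] [0.224 0.454 0.25 ]
[133.  226.5  19.   24.   90. ] med [0.511 0.383 0.047] zmax [0.047 0.065 0.068] xyrange [0.483 0.35  0.013] [0.539 0.406 0.07 ]
[392.2 241.   69.5  63.3  10.3] med [ 0.469 -0.406  0.057] zmax [0.057 0.07  0.072] xyrange [ 0.371 -0.484  0.012] [ 0.578 -0.277  0.075]
[257.5 208.6 117.6  63.1  14. ] med [0.565 0.01  0.059] zmax [0.059 0.075 0.099] xyrange [ 0.44  -0.175  0.043] [0.693 0.197 0.107]
[365.3 166.1  21.   30.9  63.4] med [ 0.684 -0.285  0.114] zmax [0.114 0.169 0.171] xyrange [ 0.66  -0.326  0.012] [ 0.717 -0.267  0.173]
[157.8 158.8  22.7  40.5  55.5] med [0.713 0.312 0.034] zmax [0.034 0.037 0.039] xyrange [0.657 0.251 0.012] [0.771 0.378 0.043]
[260.6 141.2  46.9  31.4   9.5] med [0.766 0.002 0.045] zmax [0.045 0.047 0.049] xyrange [ 0.713 -0.072  0.012] [0.824 0.077 0.051]
0.048 rect [[0.517, 0.199, 0.055], [0.696, 0.156, 0.055], [0.614, -0.177, 0.055], [0.437, -0.133, 0.055]]
0.0635 rect [[0.531, 0.184, 0.075
[... 549 characters left out ...]
9 -0.489  0.012] [ 0.578 -0.279  0.075]
[334.3 227.6  21.9  57.6   5.7] med [ 0.674 -0.313  0.09 ] zmax [0.09  0.153 0.171] xyrange [ 0.656 -0.333  0.012] [ 0.708 -0.275  0.174]
[285.2 193.8  46.1  27.4  41.2] med [ 0.753 -0.02   0.044] zmax [0.044 0.047 0.049] xyrange [ 0.709 -0.08   0.012] [0.823 0.077 0.052]
[161. 170.  20.  16.  90.] med [0.505 0.359 0.047] zmax [0.047 0.064 0.067] xyrange [0.48  0.34  0.012] [0.54  0.405 0.07 ]
[231.1 207.6 109.2  62.7  54.3] med [ 0.545 -0.023  0.057] zmax [0.057 0.075 0.092] xyrange [ 0.435 -0.181  0.012] [0.772 0.373 0.105]
[ 59.5 132.   13.5   6.9  78.7] med [0.212 0.444 0.229] zmax [0.229 0.245 0.249] xyrange [0.201 0.435 0.203] [0.223 0.463 0.25 ]
```

```bash
cat >> h.py <<'E'
def yaw_of(q): # direction of tool y in world
    y=R.from_quat(q).apply([0,1,0]); return np.arctan2(y[1],y[0])
def goto(x,y,z,yaw=None):
    """tool moves (mm): turn about z first, then translate. yaw = world direction of tool y (mod pi)"""
    s=manip.read_state(); q=R.from_quat(s['orientation']); w=0
    if yaw is not None:
        dw=(yaw-yaw_of(s['orientation'])+np.pi/2)%np.pi-np.pi/2
        w=-dw
        q2=R.from_euler('z',dw)*q
    else: q2=q
    t=q2.inv().apply(np.array([x,y,z])-s['tool_pos'])*1000
    print("turn z %.3f rad (q6 %.2f, tilt %.4f) trans mm"%(w,s['q'][5],np.arccos(-q.as_matrix()[2,2])),t.round(1),"clock",s['clock'].round(2) if hasattr(s['clock'],'round') else s['clock'])
E
python3 - <<'E'
from h import *
c=manip.camera_params("top"); _,p,d=load("top0")
h=cv2.cvtColor(p,cv2.COLOR_RGB2HSV); v,u=np.mgrid[:384,:512]
m=(h[...,1]>80)&(h[...,0]<30)&(u>205)&(u<260)&(v>175)&(v<225)
for b in blobs(m,60):
    r=cv2.minAreaRect(b); print(r,[onplane(c,x,.09).round(3).tolist() for x in cv2.boxPoints(r)],onplane(c,r[0],.09))
s=manip.read_state(); w=manip.camera_params("wrist"); T=np.eye(4);T[:3,:3]=R.from_quat(s['orientation']).as_matrix();T[:3,3]=s['tool_pos']
print((np.linalg.inv(T)@w['pose']).round(4),{k:w[k] for k in('fx','cx','cy')})
print(np.degrees(yaw_of(s['orientation'])))
goto(.50,.10,.30)
E
```

```text
((235.16790771484375, 200.36224365234375), (30.71475601196289, 11.364459991455078), 42.51044845581055) [[0.606, 0.117, 0.09], [0.63, 0.095, 0.09], [0.571, 0.03, 0.09], [0.548, 0.052, 0.09]] [0.58847765 0.07346811 0.09      ]
[[-9.000e-04 -9.614e-01 -2.752e-01  7.940e-02]
 [ 1.000e+00 -7.000e-04 -1.100e-03 -2.000e-04]
 [ 9.000e-04 -2.752e-01  9.614e-01 -2.085e-01]
 [ 0.000e+00  0.000e+00  0.000e+00  1.000e+00]] {'fx': 319.22993409829985, 'cx': 254.97214017357237, 'cy': 198.6035229188616}
64.74191834271393
turn z 0.000 rad (q6 -0.07, tilt 0.0010) trans mm [-409.5 -246.1 -123.7] clock 0.1
```

```bash
cat >> h.py <<'E'
def plan(x,y,z,yaw,n,way=0):
    """n equal rows, world straight line with turn about z together; way=+1/-1 forces turn direction"""
    s=manip.read_state(); y0=yaw_of(s['orientation']); dw=(yaw-y0+np.pi/2)%np.pi-np.pi/2
    if way>0 and dw<0: dw+=np.pi
    if way<0 and dw>0: dw-=np.pi
    st=(np.array([x,y,z])-s['tool_pos'])/n*1000; q=R.from_quat(s['orientation'])
    print("clock",round(float(s['clock']),2),"per-row turn z %.4f"%(-dw/n),"step %.1f"%np.linalg.norm(st),"q6",s['q'][5].round(2))
    print([ (R.from_euler('z',dw*i/n)*q).inv().apply(st).round(0).astype(int).tolist() for i in range(n)])
E
python3 -c "
from h import *
plan(.588,.0735,.2,np.radians(-42),15,-1)"
```

```text
clock 0.1 per-row turn z 0.1242 step 36.8 q6 -0.07
[[-33, -15, -2], [-35, -11, -2], [-36, -7, -2], [-37, -2, -2], [-37, 2, -2], [-36, 7, -2], [-35, 11, -2], [-33, 15, -2], [-31, 20, -2], [-29, 23, -2], [-25, 27, -2], [-22, 30, -2], [-18, 32, -2], [-14, 34, -2], [-10, 35, -2]]
```

>>> arm_command --delta_rot '[[0, 0, 0.124], [0, 0, 0.124], [0, 0, 0.124], [0, 0, 0.124], [0, 0, 0.124]]' --translation '[[-33, -15, -2], [-35, -11, -2], [-36, -7, -2], [-37, -2, -2], [-37, 2, -2]]' --hand '[94, 94, 94, 94, 94]'

```text
clock: 0.6
tool_pos: [0.3532, 0.3553, 0.1864]
orientation: [0.508, 0.861, -0.0, -0.0]
wrist_force: [0.3, -0.2, -0.3]
gripper_width: 0.0941
gripper_force: 0.0
```

>>> arm_command --delta_rot '[[0, 0, 0.124], [0, 0, 0.124], [0, 0, 0.124], [0, 0, 0.124], [0, 0, 0.124]]' --translation '[[-36, 7, -2], [-35, 11, -2], [-33, 15, -2], [-31, 20, -2], [-29, 23, -2]]' --hand '[94, 94, 94, 94, 94]'

```text
clock: 1.1
tool_pos: [0.4709, 0.2144, 0.1964]
orientation: [0.747, 0.665, -0.0, -0.0]
wrist_force: [0.5, 0.7, -0.5]
gripper_width: 0.0937
gripper_force: 0.0
```

>>> arm_command --delta_rot '[[0, 0, 0.124], [0, 0, 0.124], [0, 0, 0.124], [0, 0, 0.124], [0, 0, 0.124]]' --translation '[[-25, 27, -2], [-22, 30, -2], [-18, 32, -2], [-14, 34, -2], [-10, 35, -2]]' --hand '[94, 94, 94, 94, 94]'

```text
clock: 1.6
tool_pos: [0.5894, 0.0738, 0.2063]
orientation: [0.914, 0.406, -0.0, -0.0]
wrist_force: [0.6, 0.5, 0.2]
gripper_width: 0.0939
gripper_force: 0.0
```

```bash
python3 - <<'E'
from h import *
s=manip.read_state(); print(s['tool_pos'],np.degrees(yaw_of(s['orientation'])),s['q'],s['clock'])
snap("wrist","w1")
E
```

```text
[0.58942271 0.07377969 0.20627769] -42.12371169363235 [6.28687519e-02 3.79710155e-01 1.34580563e+00 6.99060513e-06
 1.41670569e+00 7.98065040e-01] 1.6
```

View pics/w1.png

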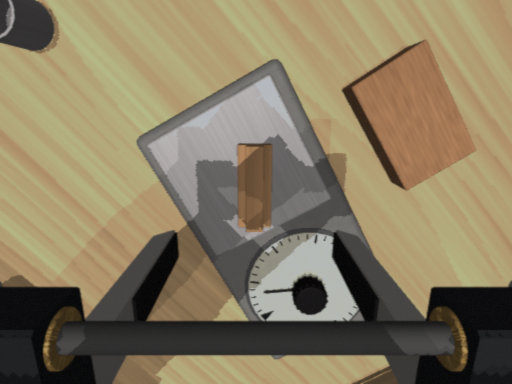

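The wrist picture shows the offcut upright at (255,186), the needle tip at about (264,291), the black wedge at (267,315), and the knob at (310,293).

```bash
python3 - <<'E'
from h import *
c,p,d=load("w1"); h=cv2.cvtColor(p,cv2.COLOR_RGB2HSV); v,u=np.mgrid[:384,:512]
m=(h[...,1]>110)&(h[...,0]<25)&(u>220)&(u<290)&(v>135)&(v<240)
b=max(blobs(m,200),key=cv2.contourArea); r=cv2.minAreaRect(b); print(r)
T=c['pose'];P=np.stack([(u-c['cx'])/c['fx']*d,(v-c['cy'])/c['fy']*d,d],-1)@T[:3,:3].T+T[:3,3]
mk=np.zeros(m.shape,np.uint8);cv2.drawContours(mk,[b],-1,1,-1); q=P[(mk>0)&(d>0)]
print("z pct",np.percentile(q[:,2],[2,25,50,75,90,98]).round(4))
for lo,hi in((.08,.093),(.093,.12)):
    k=q[(q[:,2]>lo)&(q[:,2]<hi)]; rr=cv2.minAreaRect((k[:,:2]*1000).astype(np.float32)); print(lo,len(k),rr,np.median(k[:,2]))
pl=P[(h[...,1]<40)&(d>0)&(u>150)&(u<330)&(v>80)&(v<230)&(P[...,2]>.065)&(P[...,2]<.085)]
rr=cv2.minAreaRect((pl[:,:2]*1000).astype(np.float32));print("plat",rr,np.median(pl[:,2]))
ct=manip.camera_params("top")
print("tri offcut centre", tri(ct,(235.17,200.36),c,r[0]))
# TCP frame: where's offcut rel tool
E
```

```text
((254.5, 187.5), (85.0, 33.0), 90.0)
z pct [0.0857 0.087  0.0999 0.1009 0.1015 0.1021]
0.08 1147 ((588.8416748046875, 73.05494689941406), (89.32489013671875, 34.06755828857422), 47.59983444213867) 0.08689460736086957
0.093 1514 ((588.4224853515625, 73.94403076171875), (88.98426055908203, 17.743610382080078), 48.155006408691406) 0.10081955181330324
plat ((586.291015625, 93.31024932861328), (149.44036865234375, 150.1391143798828), 76.07805633544922) 0.07282274203756517
tri offcut centre (array([0.58881934, 0.07321075, 0.09012684]), np.float64(0.0005866890023598673))
```

>>> arm_command --delta_rot '[[0, 0, 0], [0, 0, 0], [0, 0, 0], [0, 0, 0], [0, 0, 0]]' --translation '[[-1, 0, 40], [0, 0, 40], [0, 0, 30], [0, 0, 13], [0, 0, 6]]' --hand '[64, 64, 64, 64, 64]'

```text
clock: 2.15
tool_pos: [0.5877, 0.0744, 0.0767]
orientation: [0.913, 0.408, -0.001, -0.0]
wrist_force: [0.8, -0.7, 0.1]
gripper_width: 0.0644
gripper_force: 0.0
```

>>> arm_command --delta_rot '[[0, 0, 0], [0, 0, 0], [0, 0, 0], [0, 0, 0], [0, 0, 0]]' --translation '[[0, 0, 0], [0, 0, 0], [0, 0, 0], [0, 0, 0], [0, 0, 0]]' --hand '[64, 30, 30, 30, 30]' --force 15

```text
clock: 2.65
tool_pos: [0.5883, 0.0744, 0.0781]
orientation: [0.913, 0.408, 0.0, 0.0]
wrist_force: [-0.4, -0.4, -0.4]
gripper_width: 0.0356
gripper_force: 0.0
```

>>> arm_command --delta_rot '[[0, 0, 0], [0, 0, 0], [0, 0, 0], [0, 0, 0], [0, 0, 0]]' --translation '[[0, 0, 0], [0, 0, 0], [0, 0, -10], [0, 0, -40], [0, 0, -40]]' --hand '[30, 30, 30, 30, 30]' --force 15

```text
clock: 3.15
tool_pos: [0.5876, 0.0743, 0.169]
orientation: [0.913, 0.408, -0.001, -0.0]
wrist_force: [0.6, -0.2, 1.1]
gripper_width: 0.0302
gripper_force: 0.0
```

```bash
python3 - <<'E'
from h import *
s=manip.read_state(); print(s['gripper_width'],s['gripper_force'],s['tool_pos'])
ct=manip.camera_params("top"); _,p,d=load("top0"); v,u=np.mgrid[:384,:512]
T=np.array(ct['pose']);P=np.stack([(u-ct['cx'])/ct['fx']*d,(v-ct['cy'])/ct['fy']*d,d],-1)@T[:3,:3].T+T[:3,3]
q=P[(P[...,2]>.066)&(P[...,2]<.075)&(u>340)&(u<440)&(v>190)&(v<290)]
print("bin rim top",cv2.minAreaRect((q[:,:2]*1000).astype(np.float32)),np.median(q[:,2]))
cs=manip.camera_params("side"); _,p,d=load("side0"); T=np.array(cs['pose']);P=np.stack([(u-cs['cx'])/cs['fx']*d,(v-cs['cy'])/cs['fy']*d,d],-1)@T[:3,:3].T+T[:3,3]
q=P[(P[...,2]>.066)&(P[...,2]<.075)&(u>230)&(u<360)&(v>240)&(v<340)]
print("bin rim side",cv2.minAreaRect((q[:,:2]*1000).astype(np.float32)),np.median(q[:,2]))
snap("wrist","w2")
plan(.475,-.375,.2,np.radians(-42),13)
E
```

```text
0.030182077289962184 0.0 [0.58764068 0.07432537 0.16895966]
bin rim top ((475.1376953125, -380.6571044921875), (181.3399658203125, 179.9320526123047), 79.93822479248047) 0.06906164746325993
bin rim side ((474.31683349609375, -383.37347412109375), (185.3164825439453, 181.90135192871094), 79.6644515991211) 0.0697672312253852
clock 3.2 per-row turn z 0.0002 step 35.7 q6 0.79
[[-32, 16, -2], [-32, 16, -2], [-32, 16, -2], [-32, 16, -2], [-32, 16, -2], [-32, 17, -2], [-32, 17, -2], [-32, 17, -2], [-32, 17, -2], [-32, 17, -2], [-32, 17, -2], [-32, 17, -2], [-32, 17, -2]]
```

View pics/w2.png

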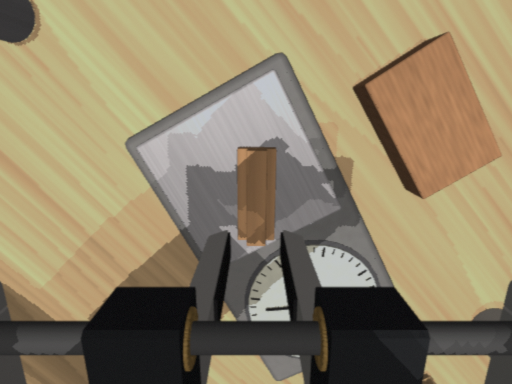

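The second wrist picture shows the offcut still on the platform at (256,195): the grasp did not hold. I'll measure again.

```bash
cat >> h.py <<'E'
def cloud(c,d):
    v,u=np.mgrid[:384,:512];T=np.array(c['pose'])
    return np.stack([(u-c['cx'])/c['fx']*d,(v-c['cy'])/c['fy']*d,d],-1)@T[:3,:3].T+T[:3,3],u,v
E
python3 - <<'E'
from h import *
c,p,d=load("w2"); h=cv2.cvtColor(p,cv2.COLOR_RGB2HSV); P,u,v=cloud(c,d)
m=(h[...,1]>110)&(h[...,0]<25)&(u>225)&(u<290)&(v>140)&(v<250)
b=max(blobs(m,200),key=cv2.contourArea)
mk=np.zeros(m.shape,np.uint8);cv2.drawContours(mk,[b],-1,1,-1); q=P[(mk>0)&(d>0)]
for lo,hi in((.078,.093),(.093,.12)):
    k=q[(q[:,2]>lo)&(q[:,2]<hi)]; rr=cv2.minAreaRect((k[:,:2]*1000).astype(np.float32)); print(lo,len(k),rr,np.percentile(k[:,2],[10,50,90]))
f=P[(d>0)&(d<.26)]; f=f[f[:,2]<.19]; print("fingers z min",np.percentile(f[:,2],[0,1,5,20]),)
T=R.from_quat(manip.read_state()['orientation']); t=T.inv().apply(f-manip.read_state()['tool_pos'])*1000
print(np.percentile(t,[0,1,10,50,90,99,100],axis=0).round(1))
E
```

```text
0.078 1494 ((589.1193237304688, 73.29733276367188), (88.95696258544922, 34.194725036621094), 47.44920349121094) [0.08595347 0.08685423 0.08775466]
0.093 1896 ((588.9588623046875, 73.58950805664062), (88.70075988769531, 17.657880783081055), 47.69105911254883) [0.09992412 0.10083597 0.10173937]Traceback (most recent call last):
  File "<stdin>", line 8, in <module>
    return _quantile_unchecked(
        a, q, axis, out, overwrite_input, method, keepdims, weights)
    return _ureduce(a,
                    func=_quantile_ureduce_func,
    ...<5 lines>...
                    overwrite_input=overwrite_input,
                    method=method)
    r = func(a, **kwargs)
    result = _quantile(arr,
                       quantiles=q,
    ...<2 lines>...
                       out=out,
                       weights=wgt)
    slices_having_nans = np.isnan(arr[-1, ...])
                                  ~~~^^^^^^^^^
IndexError: index -1 is out of bounds for axis 0 with size 0
```

>>> arm_command --delta_rot '[[0, 0, 0], [0, 0, 0], [0, 0, 0], [0, 0, 0], [0, 0, 0]]' --translation '[[0, 0, 0], [0, 0, 40], [0, 0, 35], [0, 0, 13], [0, 0, 5]]' --hand '[60, 60, 60, 60, 60]'

```text
clock: 3.7
tool_pos: [0.5874, 0.0743, 0.0732]
orientation: [0.913, 0.408, -0.001, -0.0]
wrist_force: [-0.7, 0.4, -0.6]
gripper_width: 0.0598
gripper_force: 0.0
```

>>> arm_command --delta_rot '[[0, 0, 0], [0, 0, 0], [0, 0, 0], [0, 0, 0], [0, 0, 0]]' --translation '[[0, 0, 0], [0, 0, 0], [0, 0, 0], [0, 0, 0], [0, 0, 0]]' --hand '[60, 10, 10, 10, 10]' --force 30

```text
clock: 4.2
tool_pos: [0.5883, 0.0744, 0.0751]
orientation: [0.913, 0.408, 0.0, 0.0]
wrist_force: [-0.0, -0.7, -0.2]
gripper_width: 0.0314
gripper_force: 0.0
```

>>> arm_command --delta_rot '[[0, 0, 0], [0, 0, 0]]' --translation '[[0, 0, 0], [0, 0, 0]]' --hand '[10, 10]'

```text
clock: 4.4
tool_pos: [0.5881, 0.0744, 0.0746]
orientation: [0.913, 0.408, 0.0, 0.0]
wrist_force: [-0.4, 0.6, -0.3]
gripper_width: 0.0156
gripper_force: 0.0
```

```bash
python3 - <<'E'
from h import *
s=manip.read_state(); print(s['gripper_width'],s['gripper_force'],s['tool_pos'],s['clock'])
_,a,_=snap("wrist","w3"); _,b,_=snap("side","s3")
cv2.imwrite("pics/ws3.png",np.hstack([a[60:300,120:400],cv2.resize(b[120:260,150:310],None,fx=1.7143,fy=1.7143)])[:,:,::-1])
E
```

```text
0.015586229410007802 0.0 [0.5880967  0.07438937 0.07463425] 4.4
```

View pics/ws3.png

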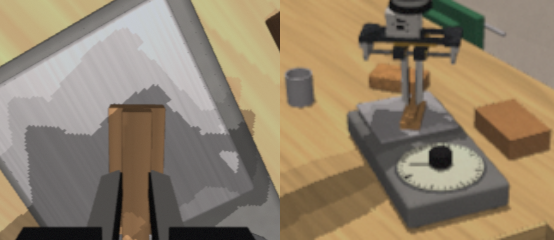

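The crop shows the fingers on both sides of the offcut's rib, at (118,180) and (150,180) in the left half. They may still be closing.

>>> arm_command --delta_rot '[[0, 0, 0], [0, 0, 0]]' --translation '[[0, 0, 0], [0, 0, 0]]' --hand '[5, 5]' --force 30

```text
clock: 4.7
tool_pos: [0.5881, 0.0744, 0.0745]
orientation: [0.913, 0.408, -0.0, 0.0]
wrist_force: [0.9, -0.0, 0.6]
gripper_width: 0.0052
gripper_force: 0.0
```

```bash
python3 - <<'E'
from h import *
s=manip.read_state(); print(s['gripper_width'],s['gripper_force'],s['tool_pos'],s['clock'])
c,p,d=snap("wrist","w4");P,u,v=cloud(c,d)
T=R.from_quat(s['orientation'])
t=T.inv().apply((P-s['tool_pos']).reshape(-1,3)).reshape(P.shape)*1000
h=cv2.cvtColor(p,cv2.COLOR_RGB2HSV); m=(h[...,1]>110)&(h[...,0]<25)&(u>225)&(u<290)&(v>140)&(v<300)&(d>0)
q=t[m]; 
for lo,hi in((-40,-20),(-20,-8),(-8,10)):
    k=q[(q[:,2]>lo)&(q[:,2]<hi)]
    if len(k): print(lo,len(k),np.percentile(k,[1,50,99],axis=0).round(1).tolist())
fm=(d>.05)&(d<.25)&(abs(t[...,1])<60)&(abs(t[...,0])<30)&(h[...,1]<90); k=t[fm]; print("finger",len(k),np.percentile(k,[0,1,50,99,100],axis=0).round(1).tolist())
E
```

```text
0.005208636132024406 0.0 [0.58807585 0.07438668 0.07453876] 4.7
-40 2460 [[-38.6, -7.5, -27.9], [20.8, 0.8, -26.3], [44.3, 10.0, -22.1]]
-20 1693 [[0.4, -15.6, -17.9], [25.1, 7.5, -12.3], [44.4, 18.8, -8.8]]
-8 40 [[43.9, -14.3, -7.9], [44.2, 1.8, -7.2], [44.5, 17.6, -3.2]]
finger 29364 [[-30.0, -60.0, -152.4], [-27.7, -58.8, -151.3], [23.4, -0.9, -141.8], [29.7, 58.8, 2.8], [30.0, 60.0, 4.0]]
```

```bash
python3 - <<'E'
import cv2,numpy as np
a=cv2.imread("pics/w3.png");b=cv2.imread("pics/w4.png");t=cv2.imread("pics/w2.png")
cv2.imwrite("pics/cmp.png",np.hstack([a[140:384,130:380],b[140:384,130:380],t[140:384,130:380]]))
E
```

```text
(no output)
```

View pics/cmp.png

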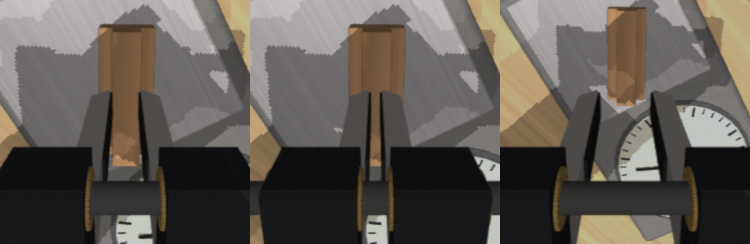

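Left and middle show the fingers closing to 5 mm with the offcut behind them. The fingers pass above the offcut, so their real ends must be higher than the TCP says. I'll check the depth at the fingertips.

```bash
python3 - <<'E'
from h import *
To=np.array([[-9e-4,1,9e-4],[-.9614,-7e-4,-.2752],[-.2752,-1.1e-3,.9614]]).T
o=np.array([79.4,-.2,-208.5])
for tag in("w1","w2","w3","w4"):
    c,p,d=load(tag); v,u=np.mgrid[:384,:512]
    t=np.stack([(u-c['cx'])/c['fx']*d,(v-c['cy'])/c['fy']*d,d],-1)*1000@To.T+o
    m=(d>0)&(d<.26)&(abs(t[...,0])<9)&(t[...,2]>-90)&(p.max(2)<110)&(v<290)
    k=t[m]
    if len(k):
        i=np.argsort(-k[:,2])[:400:40]; print(tag,len(k),k[i].round(1).tolist(), "row min",v[m].min())
    for uv in ((170,240),(340,240),(230,240),(222,240),(285,240),(240,240),(275,240),(247,240)): print(uv,t[uv[1],uv[0]].round(0).tolist(),d[uv[1],uv[0]].round(3),end=' ')
    print()
E
```

```text
w1 3902 [[1.0, -48.0, -28.4], [4.1, -47.8, -31.1], [-3.9, 46.0, -32.2], [-6.7, 45.9, -33.4], [1.7, 46.3, -34.5], [6.5, -47.8, -35.3], [8.7, -52.6, -36.1], [-8.1, 46.3, -37.1], [8.8, -55.6, -37.8], [2.9, 46.3, -38.8]] row min 230
(170, 240) [7.0, -48.0, -41.0] 0.18 (340, 240) [8.0, 47.0, -42.0] 0.18 (230, 240) [-68.0, -29.0, 133.0] 0.369 (222, 240) [-69.0, -39.0, 134.0] 0.37 (285, 240) [-74.0, 35.0, 147.0] 0.384 (240, 240) [-68.0, -18.0, 132.0] 0.368 (275, 240) [-75.0, 24.0, 150.0] 0.387 (247, 240) [-69.0, -10.0, 135.0] 0.371 
w2 2712 [[-6.3, 14.3, -28.7], [7.1, -16.4, -32.2], [8.7, -23.8, -34.5], [-0.9, -15.7, -35.8], [7.1, -16.0, -36.8], [8.8, 23.2, -37.8], [8.8, -22.1, -39.4], [8.9, -19.1, -40.9], [0.7, 14.4, -42.1], [1.2, -15.7, -43.1]] row min 230
(170, 240) [-83.0, -109.0, 169.0] 0.408 (340, 240) [-60.0, 92.0, 115.0] 0.349 (230, 240) [-52.0, -26.0, 96.0] 0.329 (222, 240) [8.0, -19.0, -44.0] 0.177 (285, 240) [8.0, 16.0, -44.0] 0.177 (240, 240) [-52.0, -16.0, 96.0] 0.329 (275, 240) [-53.0, 20.0, 97.0] 0.33 (247, 240) [-40.0, -8.0, 69.0] 0.299 
w3 5784 [[8.5, 165.0, 40.7], [6.5, 16
[... 288 characters left out ...]
77 (222, 240) [8.0, -19.0, -44.0] 0.177 (285, 240) [9.0, 16.0, -45.0] 0.176 (240, 240) [8.0, -9.0, -43.0] 0.179 (275, 240) [9.0, 11.0, -46.0] 0.175 (247, 240) [1.0, -5.0, -27.0] 0.196 
w4 6265 [[7.6, 164.5, 40.9], [-8.0, 174.8, 36.2], [-7.7, 174.4, 33.2], [-7.6, 175.1, 30.5], [-1.8, 95.6, 23.5], [-0.2, 90.0, 21.3], [-1.6, 92.3, 20.8], [-3.9, 87.8, 20.5], [-4.5, -104.8, 20.2], [1.9, 85.6, 19.9]] row min 198
(170, 240) [-11.0, -61.0, 1.0] 0.226 (340, 240) [-11.0, 60.0, 1.0] 0.226 (230, 240) [9.0, -14.0, -44.0] 0.177 (222, 240) [-11.0, -24.0, 1.0] 0.227 (285, 240) [-12.0, 21.0, 2.0] 0.228 (240, 240) [9.0, -9.0, -46.0] 0.176 (275, 240) [9.0, 11.0, -45.0] 0.177 (247, 240) [9.0, -5.0, -45.0] 0.177
```

The real finger ends lie at tool z of about -28 mm, so they are 28 mm higher than the reported TCP. I'll allow for this from here on, opening first and then lowering by 25 mm.

>>> arm_command --delta_rot '[[0, 0, 0], [0, 0, 0], [0, 0, 0], [0, 0, 0], [0, 0, 0]]' --translation '[[0, 0, -2], [0, 0, 0], [0, 0, 0], [0, 0, 0], [0, 0, 0]]' --hand '[60, 60, 60, 60, 60]'

```text
clock: 5.25
tool_pos: [0.5881, 0.0744, 0.0765]
orientation: [0.913, 0.408, -0.0, 0.0]
wrist_force: [0.7, 1.2, 0.1]
gripper_width: 0.0416
gripper_force: 0.0
```

>>> arm_command --delta_rot '[[0, 0, 0], [0, 0, 0], [0, 0, 0], [0, 0, 0], [0, 0, 0]]' --translation '[[0, 0, 0], [0, 0, 0], [0, 0, 10], [0, 0, 10], [0, 0, 7]]' --hand '[60, 60, 60, 60, 60]'

```text
clock: 5.75
tool_pos: [0.5875, 0.0743, 0.048]
orientation: [0.913, 0.408, -0.001, -0.0]
wrist_force: [1.1, -0.6, -0.7]
gripper_width: 0.0602
gripper_force: 0.0
```

>>> arm_command --delta_rot '[[0, 0, 0], [0, 0, 0], [0, 0, 0], [0, 0, 0], [0, 0, 0]]' --translation '[[0, 0, 0], [0, 0, 0], [0, 0, 0], [0, 0, 0], [0, 0, 0]]' --hand '[60, 25, 25, 25, 25]' --force 20

```text
clock: 6.25
tool_pos: [0.5883, 0.0744, 0.0498]
orientation: [0.913, 0.408, 0.0, 0.0]
wrist_force: [1.1, -1.0, -0.2]
gripper_width: 0.0355
gripper_force: 20.0
```

>>> arm_command --delta_rot '[[0, 0, 0], [0, 0, 0]]' --translation '[[0, 0, 0], [0, 0, 0]]' --hand '[25, 25]'

```text
clock: 6.45
tool_pos: [0.5882, 0.0744, 0.0497]
orientation: [0.913, 0.408, 0.0, 0.0]
wrist_force: [-0.0, -0.0, 0.5]
gripper_width: 0.0356
gripper_force: 20.0
```

>>> arm_command --delta_rot '[[0, 0, 0], [0, 0, 0], [0, 0, 0], [0, 0, 0], [0, 0, 0]]' --translation '[[0, 0, -10], [0, 0, -30], [0, 0, -40], [0, 0, -20], [-35, 18, 0]]' --hand '[25, 25, 25, 25, 25]'

```text
clock: 6.95
tool_pos: [0.5799, 0.0385, 0.1536]
orientation: [0.912, 0.41, 0.003, 0.001]
wrist_force: [0.5, -1.0, -1.0]
gripper_width: 0.0357
gripper_force: 20.0
```

>>> arm_command --delta_rot '[[0, 0, 0], [0, 0, 0], [0, 0, 0], [0, 0, 0], [0, 0, 0]]' --translation '[[-35, 18, 0], [-35, 18, 0], [-35, 18, 0], [-35, 18, 0], [-35, 18, 0]]' --hand '[25, 25, 25, 25, 25]'

```text
clock: 7.45
tool_pos: [0.5279, -0.1556, 0.1504]
orientation: [0.913, 0.408, 0.0, 0.0]
wrist_force: [0.6, -0.5, -0.4]
gripper_width: 0.0355
gripper_force: 20.0
```

>>> arm_command --delta_rot '[[0, 0, 0], [0, 0, 0], [0, 0, 0], [0, 0, 0], [0, 0, 0]]' --translation '[[-35, 18, 0], [-34, 19, 0], [-34, 19, 0], [-34, 19, 0], [-34, 19, 0]]' --hand '[25, 25, 25, 25, 25]'

```text
clock: 7.95
tool_pos: [0.484, -0.3458, 0.1504]
orientation: [0.913, 0.408, 0.0, 0.0]
wrist_force: [0.6, -0.7, -1.4]
gripper_width: 0.0357
gripper_force: 20.0
```

>>> arm_command --delta_rot '[[0, 0, 0], [0, 0, 0]]' --translation '[[-34, 19, 0], [0, 0, 0]]' --hand '[25, 25]'

```text
clock: 8.15
tool_pos: [0.4744, -0.3859, 0.1498]
orientation: [0.914, 0.406, -0.0, 0.0]
wrist_force: [0.4, 0.3, -1.7]
gripper_width: 0.0359
gripper_force: 20.0
```

>>> arm_command --delta_rot '[[0, 0, 0], [0, 0, 0], [0, 0, 0], [0, 0, 0], [0, 0, 0]]' --translation '[[0, 0, 40], [0, 0, 40], [0, 0, 40], [0, 0, 25], [0, 0, 8]]' --hand '[25, 25, 25, 25, 25]'

```text
clock: 8.65
tool_pos: [0.4752, -0.3807, -0.0057]
orientation: [0.913, 0.408, -0.001, -0.002]
wrist_force: [-0.7, -0.0, -0.3]
gripper_width: 0.0359
gripper_force: 20.0
```

>>> arm_command --delta_rot '[[0, 0, 0], [0, 0, 0]]' --translation '[[0, 0, 4], [0, 0, 0]]' --hand '[25, 25]'

```text
clock: 8.85
tool_pos: [0.4766, -0.3825, -0.0063]
orientation: [0.913, 0.408, 0.0, 0.001]
wrist_force: [-0.2, -0.2, -0.7]
gripper_width: 0.0357
gripper_force: 20.0
```

>>> arm_command --delta_rot '[[0, 0, 0], [0, 0, 0], [0, 0, 0], [0, 0, 0], [0, 0, 0]]' --translation '[[0, 0, 0], [0, 0, 0], [0, 0, 0], [0, 0, 0], [0, 0, -10]]' --hand '[60, 60, 60, 60, 60]'

```text
clock: 9.35
tool_pos: [0.4754, -0.3818, 0.0019]
orientation: [0.913, 0.408, -0.0, -0.001]
wrist_force: [-0.1, -0.2, 0.0]
gripper_width: 0.0597
gripper_force: 0.0
```

>>> arm_command --delta_rot '[[0, 0, 0], [0, 0, 0], [0, 0, 0], [0, 0, 0], [0, 0, 0]]' --translation '[[0, 0, -40], [0, 0, -40], [0, 0, -40], [0, 0, -40], [0, 0, 0]]' --hand '[60, 60, 60, 60, 60]'

```text
clock: 9.85
tool_pos: [0.4777, -0.3837, 0.1695]
orientation: [0.913, 0.408, 0.002, 0.004]
wrist_force: [0.3, -0.0, 0.1]
gripper_width: 0.06
gripper_force: 0.0
```

```bash
python3 - <<'E'
from h import *
s=manip.read_state(); print(s['tool_pos'],s['clock'],s['q'][[0,5]],np.degrees(yaw_of(s['orientation'])))
_,a,_=snap("wrist","w5"); c,b,d=snap("top","t5"); c2,e,d2=snap("side","s5")
cv2.imwrite("pics/v5.png",np.hstack([a,b[:,130:418]])[:,:,::-1])
for n,(c,p,d),bx in(("top",(c,b,d),(110,155,205,250)),("side",(c2,e,d2),(145,180,150,190))):
    P,u,v=cloud(c,d); m=(P[...,2]>.060)&(P[...,2]<.075)&(u>bx[0])&(u<bx[1])&(v>bx[2])&(v<bx[3])&(d>0)
    k=P[m]; print(n,"cup rim",len(k),cv2.minEnclosingCircle((k[:,:2]*1000).astype(np.float32)),k[:,2].max())
E
```

```text
[ 0.47765794 -0.38366628  0.16947704] 9.85 [-0.73650082 -0.00655386] -41.823466911873034
top cup rim 81 ((511.6416015625, 378.19744873046875), 28.29868507385254) 0.07013389748338539
side cup rim 57 ((510.4746398925781, 372.28924560546875), 32.326499938964844) 0.06929843891582954
```

View pics/v5.png

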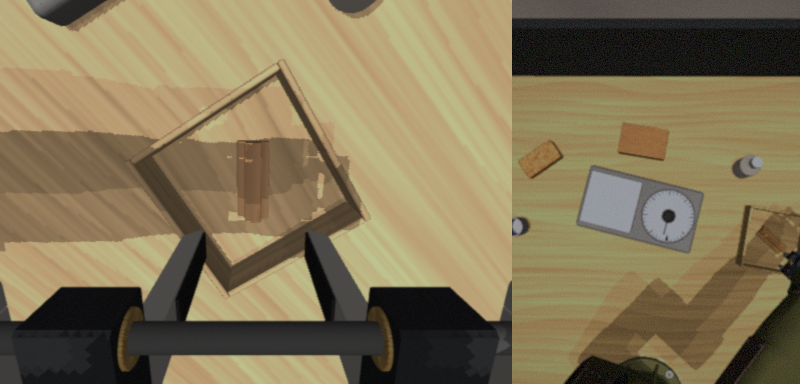

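The left half shows the offcut lying in the bin at (252,180). The right half shows an empty platform with everything else in place. Next is the cup.

>>> arm_command --delta_rot '[[0, 0, 0], [0, 0, 0], [0, 0, 0], [0, 0, 0], [0, 0, 0]]' --translation '[[35, -29, -2], [35, -29, -2], [35, -29, -2], [35, -29, -2], [35, -29, -2]]' --hand '[94, 94, 94, 94, 94]'

```text
clock: 10.5
tool_pos: [0.4838, -0.1532, 0.1714]
orientation: [0.913, 0.408, -0.001, -0.001]
wrist_force: [0.4, 0.0, -0.5]
gripper_width: 0.0933
gripper_force: 0.0
```

>>> arm_command --delta_rot '[[0, 0, 0], [0, 0, 0], [0, 0, 0], [0, 0, 0], [0, 0, 0]]' --translation '[[35, -29, 0], [35, -29, 0], [35, -29, 0], [35, -29, 0], [35, -29, 0]]' --hand '[94, 94, 94, 94, 94]'

```text
clock: 11.0
tool_pos: [0.4924, 0.0738, 0.1714]
orientation: [0.913, 0.408, -0.001, -0.0]
wrist_force: [1.4, -0.2, -0.1]
gripper_width: 0.0941
gripper_force: 0.0
```

>>> arm_command --delta_rot '[[0, 0, 0], [0, 0, 0], [0, 0, 0], [0, 0, 0], [0, 0, 0]]' --translation '[[34, -28, 0], [34, -28, 0], [34, -28, 0], [34, -28, 0], [34, -28, 0]]' --hand '[94, 94, 94, 94, 94]'

```text
clock: 11.5
tool_pos: [0.5016, 0.2936, 0.1711]
orientation: [0.913, 0.408, -0.001, 0.0]
wrist_force: [1.4, -0.1, -0.2]
gripper_width: 0.094
gripper_force: 0.0
```

>>> arm_command --delta_rot '[[0, 0, 0], [0, 0, 0], [0, 0, 0]]' --translation '[[34, -28, 0], [34, -28, 0], [0, 0, 0]]' --hand '[94, 94, 94]'

```text
clock: 11.8
tool_pos: [0.5044, 0.3838, 0.17]
orientation: [0.912, 0.41, -0.002, 0.0]
wrist_force: [-0.0, -1.0, 0.5]
gripper_width: 0.094
gripper_force: 0.0
```

```bash
python3 - <<'E'
from h import *
s=manip.read_state(); print(s['tool_pos'],s['clock'],s['q'][[0,5]],np.degrees(yaw_of(s['orientation'])))
c,p,d=snap("wrist","w6"); P,u,v=cloud(c,d)
m=(P[...,2]>.055)&(P[...,2]<.08)&(d>0)&(np.hypot(P[...,0]-.51,P[...,1]-.38)<.06)
k=P[m]; print("cup rim",len(k),cv2.minEnclosingCircle((k[:,:2]*1000).astype(np.float32)),np.percentile(k[:,2],[10,50,90]))
k=k[k[:,2]>.0625]; e=cv2.fitEllipse(cv2.convexHull((k[:,:2]*1000).astype(np.float32))); print(e)
ct,pt,dt=load("t5")
# rim centre in both views by mask of rim points' ellipse
for n,(c_,P_) in {"w":(c,P),"t":(ct,cloud(ct,dt)[0])}.items():
    mm=((P_[...,2]>.058)&(P_[...,2]<.08)&(np.hypot(P_[...,0]-.51,P_[...,1]-.38)<.045)).astype(np.uint8)
    uv=np.argwhere(mm)[:,::-1].astype(np.float32); ee=cv2.fitEllipse(cv2.convexHull(uv)); print(n,ee,onplane(c_,ee[0],.065).round(4)); 
    if n=="w": uw=ee[0]
    else: print("tri",tri(c,uw,ct,ee[0]))
E
```

```text
[0.50444103 0.38377923 0.16999808] 11.8 [0.59234857 1.31832784] -41.60151103104261
cup rim 685 ((510.7728576660156, 378.30712890625), 27.932964324951172) [0.05776535 0.06478934 0.06600407]
((510.76300048828125, 378.20489501953125), (55.078407287597656, 55.440670013427734), 139.87266540527344)
w ((262.61114501953125, 188.0999755859375), (54.00111389160156, 54.57859802246094), 75.77989196777344) [0.5115 0.379  0.065 ]
t ((130.53904724121094, 226.81857299804688), (18.732860565185547, 20.24835205078125), 82.85380554199219) [0.5108 0.3777 0.065 ]
tri (array([0.51092495, 0.37854699, 0.06268708]), np.float64(0.0002919623701311007))
```

View pics/w6.png

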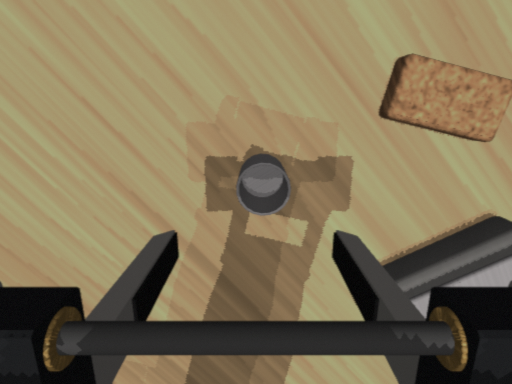

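The wrist view shows the upright cup at (263,184), with the sanding block and the scale clear of the fingers. The cup centre is (0.511, 0.378) with its rim at z 0.065, which matches the stated height.

>>> arm_command --delta_rot '[[0, 0, 0], [0, 0, 0], [0, 0, 0], [0, 0, 0], [0, 0, 0]]' --translation '[[0, 9, 30], [0, 0, 45], [0, 0, 45], [0, 0, 35], [0, 0, 15]]' --hand '[94, 94, 94, 94, 94]'

```text
clock: 12.35
tool_pos: [0.511, 0.3717, -0.0015]
orientation: [0.913, 0.408, -0.003, 0.001]
wrist_force: [0.1, -0.6, 0.5]
gripper_width: 0.0936
gripper_force: 0.0
```

>>> arm_command --delta_rot '[[0, 0, 0], [0, 0, 0], [0, 0, 0], [0, 0, 0], [0, 0, 0]]' --translation '[[0, 0, 3], [0, 0, 0], [0, 0, 0], [0, 0, 0], [0, 0, 0]]' --hand '[80, 70, 64, 60, 58]' --force 20

```text
clock: 12.85
tool_pos: [0.5129, 0.3746, 0.0008]
orientation: [0.913, 0.408, 0.001, -0.0]
wrist_force: [-2.5, 1.9, 2.3]
gripper_width: 0.0596
gripper_force: 1.4
```

>>> arm_command --delta_rot '[[0, 0, 0], [0, 0, 0], [0, 0, 0], [0, 0, 0], [0, 0, 0]]' --translation '[[0, 0, 0], [0, 0, 0], [0, 0, 0], [0, 0, 0], [0, 0, 0]]' --hand '[56, 50, 50, 50, 50]' --force 20

```text
clock: 13.35
tool_pos: [0.5127, 0.3744, 0.0002]
orientation: [0.913, 0.408, 0.0, -0.0]
wrist_force: [-3.7, 0.4, 5.8]
gripper_width: 0.0547
gripper_force: 19.9
```

>>> arm_command --delta_rot '[[0, 0, 0], [0, 0, 0], [0, 0, 0], [0, 0, 0], [0, 0, 0]]' --translation '[[0, 0, -10], [0, 0, -30], [0, 0, -40], [0, 0, -40], [0, 0, -10]]' --hand '[50, 50, 50, 50, 50]'

```text
clock: 13.85
tool_pos: [0.5142, 0.3747, 0.1348]
orientation: [0.913, 0.408, 0.003, -0.0]
wrist_force: [0.3, -0.0, -2.3]
gripper_width: 0.055
gripper_force: 19.9
```

>>> arm_command --delta_rot '[[0, 0, 0], [0, 0, 0], [0, 0, 0], [0, 0, 0], [0, 0, 0]]' --translation '[[-20, 30, 0], [-20, 30, 0], [-20, 30, 0], [-20, 30, 0], [-20, 30, 0]]' --hand '[50, 50, 50, 50, 50]'

```text
clock: 14.35
tool_pos: [0.5576, 0.1977, 0.1287]
orientation: [0.913, 0.408, -0.001, 0.0]
wrist_force: [0.3, -0.1, -1.9]
gripper_width: 0.0551
gripper_force: 19.9
```

>>> arm_command --delta_rot '[[0, 0, 0], [0, 0, 0], [0, 0, 0], [0, 0, 0], [0, 0, 0]]' --translation '[[-20, 30, 0], [-20, 30, 0], [-20, 30, 0], [0, 0, 0], [0, 0, 0]]' --hand '[50, 50, 50, 50, 50]'

```text
clock: 14.85
tool_pos: [0.5845, 0.0942, 0.1288]
orientation: [0.913, 0.407, -0.001, -0.0]
wrist_force: [-0.6, 0.1, -2.1]
gripper_width: 0.0551
gripper_force: 19.9
```

```bash
python3 - <<'E'
from h import *
s=manip.read_state(); t=s['tool_pos']; print(t,s['clock'],s['wrist_force'],np.degrees(yaw_of(s['orientation'])))
c,p,d=snap("wrist","w7"); P,u,v=cloud(c,d)
q=(P-t)@R.from_quat(s['orientation']).as_matrix()*1000
m=(d>0)&(np.hypot(q[...,0],q[...,1])<45)&(q[...,2]<-60)&(q[...,2]>-85)
print("hist z",np.histogram(q[m][:,2],bins=8))
h=cv2.cvtColor(p,cv2.COLOR_RGB2HSV)
pl=P[(h[...,1]<40)&(d>0)&(P[...,2]>.068)&(P[...,2]<.082)&(np.hypot(P[...,0]-.586,P[...,1]-.094)<.12)]
print("plat",cv2.minAreaRect((pl[:,:2]*1000).astype(np.float32)),np.median(pl[:,2]))
E
```

```text
[0.58451796 0.09423769 0.12880542] 14.85 [-0.55863405  0.12474422 -2.07598763] -41.909153763760216
hist z (array([ 302,  276,  272,  252,  243,  265, 2180,  724]), array([-84.99900551, -81.87417959, -78.74935367, -75.62452775,
       -72.49970184, -69.37487592, -66.25005   , -63.12522408,
       -60.00039817]))
plat ((586.5641479492188, 93.17582702636719), (149.40379333496094, 149.8542938232422), 76.18354797363281) 0.07530932932607887
```

View pics/w7.png

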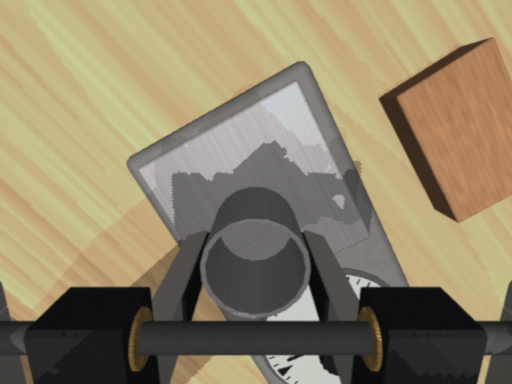

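The wrist view shows the cup held level, with its rim centred at (256,268) and the platform below it. In tool axes the cup sits 2.3 mm along +x, and its bottom is level with the TCP. I'll lower it with that correction.

>>> arm_command --delta_rot '[[0, 0, 0], [0, 0, 0], [0, 0, 0], [0, 0, 0], [0, 0, 0]]' --translation '[[-2, 2, 20], [0, 0, 20], [0, 0, 8], [0, 0, 3], [0, 0, 0]]' --hand '[50, 50, 50, 50, 50]'

```text
clock: 15.4
tool_pos: [0.585, 0.0925, 0.0788]
orientation: [0.913, 0.408, 0.0, 0.0]
wrist_force: [0.0, 0.4, -0.6]
gripper_width: 0.055
gripper_force: 19.9
```

>>> arm_command --delta_rot '[[0, 0, 0], [0, 0, 0], [0, 0, 0], [0, 0, 0], [0, 0, 0]]' --translation '[[0, 0, 2], [0, 0, 2], [0, 0, 2], [0, 0, 2], [0, 0, 0]]' --hand '[50, 50, 50, 50, 50]'

```text
clock: 15.9
tool_pos: [0.585, 0.0919, 0.0704]
orientation: [0.913, 0.408, 0.0, -0.0]
wrist_force: [-0.1, 0.2, -0.4]
gripper_width: 0.0552
gripper_force: 19.9
```

>>> arm_command --delta_rot '[[0, 0, 0], [0, 0, 0], [0, 0, 0]]' --translation '[[0, 0, 1], [0, 0, 1], [0, 0, 0]]' --hand '[50, 50, 50]'

```text
clock: 16.2
tool_pos: [0.585, 0.0919, 0.0685]
orientation: [0.913, 0.408, 0.0, 0.0]
wrist_force: [0.6, -1.0, -1.0]
gripper_width: 0.055
gripper_force: 19.9
```

```bash
python3 - <<'E'
from h import *
F=[]
for i in range(3):
    c,p,d=snap("wrist","w8"); F.append(manip.read_state()['wrist_force'][2])
P,u,v=cloud(c,d);h=cv2.cvtColor(p,cv2.COLOR_RGB2HSV); print(F,manip.read_state()['tool_pos'])
k=P[(h[...,1]<40)&(d>0)&(P[...,2]>.0595)&(P[...,2]<.082)&(v<190)&(np.hypot(P[...,0]-.586,P[...,1]-.094)<.09)]
print(np.histogram(k[:,2],bins=10), np.median(k[:,2]))
E
```

```text
[np.float64(-0.26469903355346047), np.float64(0.2352757188698369), np.float64(-0.1594894981775566)] [0.58503255 0.09190319 0.06861922]
(array([  23,  192, 3452, 9933, 1559,   25,   13,   14,   10,    8]), array([0.06421799, 0.06555156, 0.06688513, 0.06821871, 0.06955228,
       0.07088586, 0.07221943, 0.073553  , 0.07488658, 0.07622015,
       0.07755372])) 0.06870681142320412
```

The platform has sunk to 0.0687 and carries the cup's weight. I'll release it and rise.

>>> arm_command --delta_rot '[[0, 0, 0], [0, 0, 0], [0, 0, 0], [0, 0, 0], [0, 0, 0]]' --translation '[[0, 0, 0], [0, 0, 0], [0, 0, 0], [0, 0, 0], [0, 0, 0]]' --hand '[57, 60, 66, 76, 86]'

```text
clock: 16.85
tool_pos: [0.585, 0.0919, 0.0686]
orientation: [0.913, 0.408, -0.0, -0.0]
wrist_force: [-0.2, -0.4, 0.8]
gripper_width: 0.0785
gripper_force: 0.0
```

>>> arm_command --delta_rot '[[0, 0, 0], [0, 0, 0], [0, 0, 0], [0, 0, 0], [0, 0, 0]]' --translation '[[0, 0, 0], [0, 0, -10], [0, 0, -30], [0, 0, -40], [0, 0, -40]]' --hand '[90, 90, 90, 90, 90]'

```text
clock: 17.35
tool_pos: [0.5847, 0.0919, 0.1906]
orientation: [0.913, 0.408, -0.0, -0.0]
wrist_force: [0.5, -0.3, 0.4]
gripper_width: 0.0899
gripper_force: 0.0
```

>>> arm_command --delta_rot '[[0, 0, 0], [0, 0, 0], [0, 0, 0]]' --translation '[[0, 0, -15], [0, 0, 0], [0, 0, 0]]' --hand '[90, 90, 90]'

```text
clock: 17.65
tool_pos: [0.5847, 0.0919, 0.203]
orientation: [0.913, 0.408, -0.0, -0.0]
wrist_force: [0.4, 0.5, -0.9]
gripper_width: 0.0904
gripper_force: 0.0
```

```bash
python3 - <<'E'
from h import *
s=manip.read_state(); print(s['tool_pos'],s['clock'],s['q'])
c,p,d=snap("wrist","w9"); P,u,v=cloud(c,d); ct,pt,dt=snap("top","t9"); Pt,_,_=cloud(ct,dt)
k=P[(d>0)&(P[...,2]>.127)&(P[...,2]<.14)&(np.hypot(P[...,0]-.586,P[...,1]-.094)<.04)]
print("cup rim",cv2.fitEllipse(cv2.convexHull((k[:,:2]*1000).astype(np.float32))),np.median(k[:,2]))
h=cv2.cvtColor(p,cv2.COLOR_RGB2HSV);g=pt[150:270,190:330]
cv2.imwrite("pics/v9.png",np.hstack([p,cv2.resize(g,None,fx=2,fy=2,interpolation=cv2.INTER_CUBIC)[:,:].copy() if 0 else cv2.resize(pt[150:270,250:330],(256,384),interpolation=cv2.INTER_CUBIC)])[:,:,::-1])
for n,PP in(("w",P),("t",Pt)):
    k=PP[(np.hypot(PP[...,0]-.546,PP[...,1]+.071)<.03)&(PP[...,2]>.083)&(PP[...,2]<.095)]
    if len(k)>10: print(n,"knob",len(k),cv2.minEnclosingCircle((k[:,:2]*1000).astype(np.float32)),np.median(k[:,2]))
E
```

```text
[0.5846926  0.09189125 0.20298642] 17.65 [ 9.40155454e-02  3.76680496e-01  1.35748490e+00 -1.28896941e-05
  1.40805606e+00  8.24027486e-01]
cup rim ((586.54248046875, 92.91227722167969), (54.93342590332031, 55.70160675048828), 137.89976501464844) 0.13225515683931627
w knob 784 ((546.0421752929688, -71.43989562988281), 20.678913116455078) 0.08923731600025514
t knob 151 ((545.816650390625, -70.6164321899414), 20.01972198486328) 0.08832164897305828
```

View pics/v9.png

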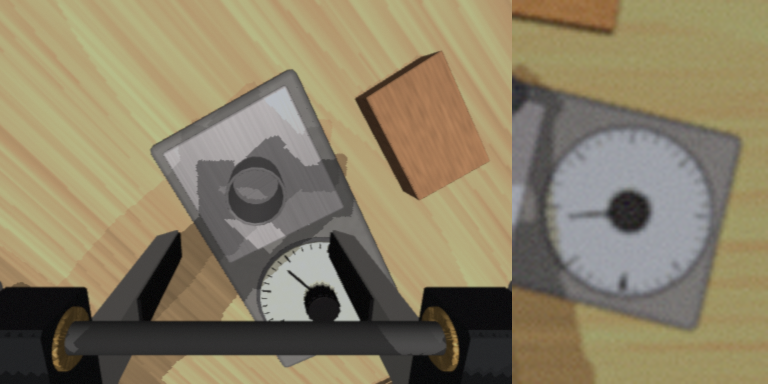

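The left half shows the cup standing upright at (255,190), at the platform's centre to within 1 mm. The right half, from the top camera, shows the needle pointing left to (570,216) and the wedge at (623,283). That means roughly 82° clockwise to turn. I'll go over the knob.

>>> arm_command --delta_rot '[[0, 0, 0], [0, 0, 0], [0, 0, 0], [0, 0, 0], [0, 0, 0]]' --translation '[[-37, 20, 3], [-37, 20, 3], [-37, 20, 3], [-36, 20, 3], [0, 0, 0]]' --hand '[80, 80, 80, 80, 80]'

```text
clock: 18.25
tool_pos: [0.5451, -0.0746, 0.19]
orientation: [0.914, 0.406, -0.001, -0.0]
wrist_force: [0.5, 0.0, 0.0]
gripper_width: 0.08
gripper_force: 0.0
```

>>> arm_command --delta_rot '[[0, 0, 0], [0, 0, 0]]' --translation '[[0, 0, 0], [0, 0, 0]]' --hand '[80, 80]'

```text
clock: 18.45
tool_pos: [0.5466, -0.0701, 0.1911]
orientation: [0.913, 0.408, -0.0, -0.0]
wrist_force: [0.1, 0.8, 1.3]
gripper_width: 0.0801
gripper_force: 0.0
```

```bash
cat > dial.py <<'E'
from h import *
import sys
tag=sys.argv[1]; yaw=np.radians(float(sys.argv[2])) if len(sys.argv)>2 else 0
def polar(c,p,cx,cy,zp,n=1440):
    """unwrap the dial on plane z: rows radius 30..73mm, cols clockwise angle from world -x"""
    a=np.arange(n)*2*np.pi/n; r=np.arange(22,74,.5)/1000
    A,Rr=np.meshgrid(a,r); X=np.stack([cx-Rr*np.cos(A),cy+Rr*np.sin(A),np.full_like(A,zp)],-1)
    T=np.linalg.inv(np.array(c['pose'])); q=X@T[:3,:3].T+T[:3,3]
    mu=(q[...,0]/q[...,2]*c['fx']+c['cx']).astype(np.float32); mv=(q[...,1]/q[...,2]*c['fx']+c['cy']).astype(np.float32)
    return cv2.remap(cv2.cvtColor(p,cv2.COLOR_RGB2GRAY),mu,mv,cv2.INTER_LINEAR),a,r
s=manip.read_state(); print(s['tool_pos'],s['clock'],s['q'].round(3),"yaw",np.degrees(yaw_of(s['orientation'])).round(2))
c,p,d=snap("wrist",tag); P,u,v=cloud(c,d)
k=P[(np.hypot(P[...,0]-.546,P[...,1]+.071)<.03)&(P[...,2]>.083)&(P[...,2]<.095)]
kc,kr=cv2.minEnclosingCircle((k[:,:2]*1000).astype(np.float32)); print("knob top",kc,kr,np.median(k[:,2]))
f=P[(np.hypot(P[...,0]-.546,P[...,1]+.071)<.07)&(np.hypot(P[...,0]-.546,P[...,1]+.071)>.055)&(P[...,2]<.07)&(P[...,2]>.05)]; print("face z",np.median(f[:,2]))
# dial centre: white disc on face plane
h=cv2.cvtColor(p,cv2.COLOR_RGB2HSV)
img,a,r=polar(c,p,kc[0]/1000,kc[1]/1000,.059)
cv2.imwrite(f"pics/{tag}p.png",cv2.resize(img,(720,208)))
def ang(prof):
    w=np.clip(np.median(prof)-prof-25,0,None); i=np.argmax(w); idx=(np.arange(-40,41)+i)%len(a); ww=w[idx]
    return np.degrees(a[i]+(ww*np.arange(-40,41)).sum()/ww.sum()*(a[1]-a[0]))
needle=img[(r>.030)&(r<.052)].astype(float).mean(0); print("needle deg from -x",ang(needle))
for lo,hi in((.054,.058),(.056,.062),(.060,.066)):
    pr=img[(r>lo)&(r<hi)].astype(float).mean(0); w=np.median(pr)-pr; top=np.argsort(-w)[:12]; print(lo,"darkest deg",np.degrees(a[top]).round(1).tolist(),w[top[0]].round(0))
np.save(f"pics/{tag}p.npy",img)
cv2.imwrite(f"pics/{tag}c.png",np.vstack([cv2.resize(p[80:300,130:390][:,:,::-1],None,fx=1.5,fy=1.5),cv2.cvtColor(cv2.resize(img,(390,208)),cv2.COLOR_GRAY2BGR)]))
E
python3 dial.py d1
```

```text
[ 0.5466359  -0.07011176  0.19105198] 18.45 [-0.194  0.292  1.497  0.     1.353  0.535] yaw -41.78
knob top (546.034423828125, -72.22026062011719) 20.738752365112305 0.08916072609059766
face z 0.059394884060353814
needle deg from -x 83.90565217391305
0.054 darkest deg [3.2, 3.0, 3.5, 2.8, 3.7, 2.5, 4.0, 2.2, 4.2, 2.0, 4.5, 1.8] 73.0
0.056 darkest deg [3.2, 3.0, 3.5, 2.8, 3.7, 2.5, 4.0, 2.2, 4.2, 2.0, 4.5, 1.8] 111.0
0.06 darkest deg [3.2, 3.5, 3.0, 2.8, 3.7, 2.5, 4.0, 2.2, 4.2, 2.0, 4.5, 1.8] 127.0
```

View pics/d1c.png

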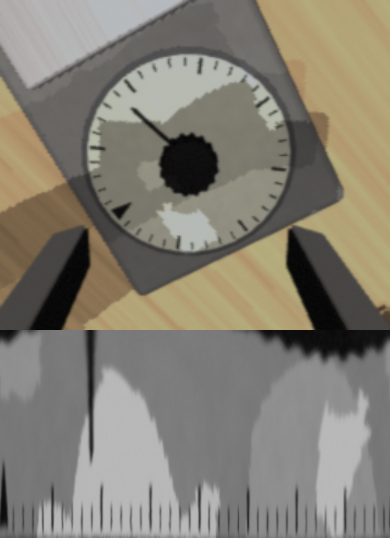

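The dial is clear: the needle tip is at (134,109) and the wedge at (122,210). They are 83.9° and 3.2° clockwise from -x, so about 80.7° to turn. That picture was my 11th, one over the limit of 10, so I'll view no more and check by numbers only. Next I'll lower onto the knob and grip it.

>>> arm_command --delta_rot '[[0, 0, 0], [0, 0, 0], [0, 0, 0], [0, 0, 0], [0, 0, 0]]' --translation '[[-1, 1, 40], [0, 0, 45], [0, 0, 40], [0, 0, 20], [0, 0, 6]]' --hand '[60, 60, 60, 60, 60]'

```text
clock: 19.0
tool_pos: [0.5456, -0.0711, 0.0381]
orientation: [0.913, 0.409, -0.002, -0.001]
wrist_force: [0.2, -0.6, 0.1]
gripper_width: 0.0603
gripper_force: 0.0
```

>>> arm_command --delta_rot '[[0, 0, 0], [0, 0, 0], [0, 0, 0], [0, 0, 0], [0, 0, 0]]' --translation '[[0, 0, 0], [0, 0, 0], [0, 0, 0], [0, 0, 0], [0, 0, 0]]' --hand '[50, 45, 42, 35, 35]' --force 25

```text
clock: 19.5
tool_pos: [0.5461, -0.0713, 0.0416]
orientation: [0.913, 0.408, -0.0, -0.001]
wrist_force: [-8.1, 7.5, 10.6]
gripper_width: 0.0375
gripper_force: 25.0
```

>>> arm_command --delta_rot '[[0, 0, 0], [0, 0, 0], [0, 0, 0]]' --translation '[[0, 0, 0], [0, 0, 0], [0, 0, 0]]' --hand '[35, 35, 35]'

```text
clock: 19.8
tool_pos: [0.5461, -0.0713, 0.0416]
orientation: [0.913, 0.408, -0.0, -0.001]
wrist_force: [-8.5, 7.4, 10.6]
gripper_width: 0.0374
gripper_force: 25.0
```

```bash
cat > ticks.py <<'E'
import sys; from h import *; from scipy.signal import find_peaks
def analyse(tag):
    img=np.load(f"pics/{tag}p.npy").astype(float); n=img.shape[1]; r=np.arange(22,74,.5)/1000; st=360/n
    pr=img[(r>.063)&(r<.068)].mean(0); bg=cv2.blur(np.tile(pr,3)[None],(81,1))[0][n:2*n]; w=bg-pr
    pk,_=find_peaks(np.tile(w,2)[:n+30],height=8,distance=24); pk=pk[pk<n]
    A=[]
    for i in pk:
        j=(np.arange(-7,8)+i); ww=np.clip(w[j%n]-2,0,None); A.append((j*ww).sum()/ww.sum()*st)
    A=np.array(A); z0=np.degrees(np.angle(np.exp(1j*np.radians(A*40/40*40)).mean()))/40  # phase mod 9 deg
    for _ in range(3):
        k=np.round((A-z0)/9); rs=A-z0-9*k; M=np.c_[np.ones_like(A),np.cos(np.radians(A)),np.sin(np.radians(A))]
        g=abs(rs-np.median(rs))<3; x=np.linalg.lstsq(M[g],rs[g],rcond=None)[0]; z0+=x[0]
        g=abs(rs-M@x)<.8
    print(tag,"ticks",len(A),"phase mod 9: %.2f"%(z0%9),"harm deg",x[1:].round(2),"resid %.2f"%np.std((rs-M@x)[g]))
    # centre shift: angle from -x clockwise; pt=c0+r(-cos,sin): dev=(dx*sin+dy*cos)/r
    dy,dx=np.radians(x[1:])*65.5; print("centre shift mm dx %.2f dy %.2f"%(dx,dy))
    return z0,x,dx,dy
if __name__=="__main__": analyse(sys.argv[1])
E
python3 ticks.py d1
```

```text
d1 ticks 30 phase mod 9: 3.60 harm deg [-0.31  0.03] resid 0.28
centre shift mm dx 0.03 dy -0.35
```

>>> arm_command --delta_rot '[[0, 0, 0], [0, 0, 0], [0, 0, 0.05], [0, 0, 0.1], [0, 0, 0.1]]' --translation '[[0, -1, -1], [0, 0, 0], [0, 0, 0], [0, 0, 0], [0, 0, 0]]' --hand '[35, 35, 35, 35, 35]'

```text
clock: 20.3
tool_pos: [0.5462, -0.0715, 0.0418]
orientation: [0.957, 0.289, 0.0, -0.0]
wrist_force: [4.1, 2.8, -5.1]
gripper_width: 0.0373
gripper_force: 25.0
```

>>> arm_command --delta_rot '[[0, 0, 0.13], [0, 0, 0.13], [0, 0, 0.13], [0, 0, 0.13], [0, 0, 0.13]]' --translation '[[0, 0, 0], [0, 0, 0], [0, 0, 0], [0, 0, 0], [0, 0, 0]]' --hand '[35, 35, 35, 35, 35]'

```text
clock: 20.8
tool_pos: [0.5463, -0.0719, 0.0418]
orientation: [0.999, -0.032, 0.001, 0.0]
wrist_force: [2.9, -0.7, -6.1]
gripper_width: 0.0372
gripper_force: 25.0
```

>>> arm_command --delta_rot '[[0, 0, 0.13], [0, 0, 0.13], [0, 0, 0.12], [0, 0, 0.08], [0, 0, 0.04]]' --translation '[[0, 0, 0], [0, 0, 0], [0, 0, 0], [0, 0, 0], [0, 0, 0]]' --hand '[35, 35, 35, 35, 35]'

```text
clock: 21.3
tool_pos: [0.5462, -0.0722, 0.0418]
orientation: [0.961, -0.278, 0.001, 0.0]
wrist_force: [1.4, -2.5, -5.2]
gripper_width: 0.0373
gripper_force: 25.0
```

>>> arm_command --delta_rot '[[0, 0, 0], [0, 0, 0]]' --translation '[[0, 0, 0], [0, 0, 0]]' --hand '[35, 35]'

```text
clock: 21.5
tool_pos: [0.5462, -0.0722, 0.0417]
orientation: [0.961, -0.275, 0.0, 0.0]
wrist_force: [2.3, -4.3, -4.2]
gripper_width: 0.0371
gripper_force: 25.0
```

```bash
python3 - <<'E'
from h import *
s=manip.read_state(); print("yaw",np.degrees(yaw_of(s['orientation'])),s['q'][5],s['torque'])
c,p,d=snap("wrist","d2"); P,u,v=cloud(c,d)
import sys; sys.argv=["x","d2"]
E
```

```text
yaw -121.97675129842753 1.93153246778565 [-0.40231663 -0.53167906 -0.0479195 ]
```

>>> arm_command --delta_rot '[[0, 0, 0], [0, 0, 0], [0, 0, 0], [0, 0, 0], [0, 0, 0]]' --translation '[[0, 0, 0], [0, 0, 0], [0, 0, 0], [0, 0, 0], [0, 0, -10]]' --hand '[42, 46, 54, 60, 60]'

```text
clock: 22.05
tool_pos: [0.5452, -0.0715, 0.0509]
orientation: [0.961, -0.276, -0.001, 0.0]
wrist_force: [-1.1, -0.1, -0.3]
gripper_width: 0.0598
gripper_force: 0.0
```

>>> arm_command --delta_rot '[[0, 0, 0], [0, 0, 0], [0, 0, 0], [0, 0, 0], [0, 0, 0]]' --translation '[[0, 0, -40], [0, 0, -45], [0, 0, -40], [0, 0, -15], [0, 0, 0]]' --hand '[60, 70, 80, 80, 80]'

```text
clock: 22.55
tool_pos: [0.5468, -0.0718, 0.1946]
orientation: [0.961, -0.276, 0.002, -0.0]
wrist_force: [-0.1, 0.0, -0.7]
gripper_width: 0.0802
gripper_force: 0.0
```

>>> arm_command --delta_rot '[[0, 0, 0], [0, 0, 0]]' --translation '[[0, 0, 0], [0, 0, 0]]' --hand '[80, 80]'

```text
clock: 22.75
tool_pos: [0.5453, -0.0716, 0.1902]
orientation: [0.961, -0.276, -0.001, 0.0]
wrist_force: [-0.6, 0.7, -0.4]
gripper_width: 0.08
gripper_force: 0.0
```

```bash
python3 dial.py d3; python3 ticks.py d3; python3 - <<'E'
import numpy as np
img=np.load("pics/d3p.npy").astype(float); r=np.arange(22,74,.5)
# dark centroid per radius near the needle/wedge
for R0 in range(28,73,2):
    row=img[(r>=R0)&(r<R0+2)].mean(0); j=np.arange(int(70*4),int(100*4)); w=np.clip(np.median(row[j])-row[j]-20,0,None)
    i=np.argmax(w); k=slice(max(0,i-14),i+15); print(R0,"%.2f"%((j[k]*w[k]).sum()/max(w[k].sum(),1e-9)/4),int(w.max()),int((w[k]>15).sum()),end=" | ")
E
```

```text
[ 0.54531872 -0.07160588  0.19016032] 22.75 [-0.197  0.291  1.5   -0.     1.352  1.933] yaw -122.04
knob top (546.62744140625, -72.34191131591797) 20.50525665283203 0.08908323075155444
face z 0.05930057521135412
needle deg from -x 83.37277259030542
0.054 darkest deg [83.2, 83.5, 83.8, 83.0, 84.0, 82.8, 84.2, 82.5, 12.2, 12.0, 21.0, 11.8] 45.0
0.056 darkest deg [83.2, 83.0, 83.5, 82.8, 83.8, 82.5, 84.0, 82.2, 84.2, 82.0, 84.5, 81.8] 73.0
0.06 darkest deg [83.2, 83.0, 83.5, 82.8, 83.8, 84.0, 82.5, 84.2, 82.2, 84.5, 82.0, 84.8] 97.0
d3 ticks 31 phase mod 9: 2.83 harm deg [-0.09 -0.37] resid 0.16
centre shift mm dx -0.42 dy -0.11
28 82.61 74 28 | 30 83.19 91 29 | 32 83.29 110 28 | 34 83.22 119 28 | 36 83.41 127 29 | 38 83.44 123 27 | 40 83.16 119 24 | 42 83.45 124 25 | 44 83.43 119 22 | 46 83.33 121 22 | 48 83.57 124 21 | 50 83.58 120 20 | 52 83.54 117 20 | 54 83.50 93 15 | 56 83.27 86 14 | 58 83.04 115 19 | 60 83.38 129 23 | 62 83.44 135 27 | 64 83.32 133 29 | 66 83.43 123 29 | 68 82.49 114 23 | 70 84.77 50 21 | 72 0.00 0 0 |
```

```bash
python3 - <<'E'
from h import *
for tag,kc,an in(("d1",(.5460,-.0726),83.9),("d3",(.5462,-.0724),84.0)):
    c,p,d=load(tag);P,u,v=cloud(c,d)
    X=P[...,0]-kc[0];Y=P[...,1]-kc[1]; r=np.hypot(X,Y)*1000; a=np.degrees(np.arctan2(Y,-X)); g=cv2.cvtColor(p,cv2.COLOR_RGB2GRAY)
    ok=(d>0)&(r>34)&(r<51)
    n=ok&(abs(a-an)*np.pi/180*r<1.0); f=ok&(abs(a-an)*np.pi/180*r>3.5)&(abs(a-an)<15)
    print(tag,"needle z",n.sum(),np.median(P[n][:,2]),P[n][:,2].mean(),np.percentile(P[n][:,2],[10,90]),"face",np.median(P[f][:,2]),P[f][:,2].mean())
E
```

```text
d1 needle z 444 0.3343664248652448 0.3150541899100619 [0.33033629 0.33570074] face 0.3349878592679514 0.3123180687399169
d3 needle z 24 0.06192224820246889 0.062096936339614245 [0.06139748 0.06303319] face 0.0592920262358404 0.0592872117549886
```

>>> arm_command --delta_rot '[[0, 0, 0], [0, 0, 0], [0, 0, 0], [0, 0, 0], [0, 0, 0]]' --translation '[[-28, 18, 0], [-28, 18, 0], [0, 0, 0], [0, 0, 0], [0, 0, 0]]' --hand '[80, 80, 80, 80, 80]'

```text
clock: 23.3
tool_pos: [0.4799, -0.0725, 0.1913]
orientation: [0.961, -0.276, -0.0, -0.0]
wrist_force: [0.1, 0.7, -0.7]
gripper_width: 0.0798
gripper_force: 0.0
```

```bash
cat > rad.py <<'E'
import sys; from h import *; from ticks import analyse
tag=sys.argv[1]; z0,x,dx,dy=analyse(tag)
img=np.load(f"pics/{tag}p.npy").astype(float); r=np.arange(22,74,.5); o={}
for n,lo,hi in(("needle",44,53),("wedge",58,66)):
    L=[]
    for R0 in range(lo,hi,2):
        row=img[(r>=R0)&(r<R0+2)].mean(0); j=np.arange(280,400); w=np.clip(np.median(row[j])-row[j]-20,0,None)
        i=np.argmax(w); k=slice(max(0,i-14),i+15); t=(j[k]*w[k]).sum()/w[k].sum()/4; tr=np.radians(t)
        L.append(t-np.degrees((dx*np.sin(tr)+dy*np.cos(tr))/(R0+1)))
    o[n]=np.mean(L); print(n,np.round(L,2),o[n].round(2))
print("needle-wedge",o['needle']-o['wedge'],"tick phase zero",z0%9+81, "cam xy",np.load(f"pics/{tag}.npz")['pose'][:2,3])
E
python3 dial.py d4; python3 rad.py d4; python3 rad.py d3
```

```text
[ 0.47985359 -0.07254995  0.19125623] 23.3 [-0.226  0.143  1.677  0.     1.321  1.904] yaw -122.04
knob top (546.5313720703125, -72.37073516845703) 20.49103546142578 0.08906172517754082
face z 0.059288356409335274
needle deg from -x 82.87081182374298
0.054 darkest deg [83.5, 83.8, 83.2, 84.0, 83.0, 84.2, 82.8, 84.5, 82.5, 84.8, 48.0, 47.8] 111.0
0.056 darkest deg [83.5, 83.2, 83.8, 83.0, 84.0, 82.8, 84.2, 82.5, 82.2, 84.5, 82.0, 84.8] 134.0
0.06 darkest deg [83.5, 83.2, 83.8, 83.0, 84.0, 82.8, 84.2, 82.5, 84.5, 82.2, 84.8, 82.0] 146.0
d4 ticks 32 phase mod 9: 2.82 harm deg [-0.15 -0.23] resid 0.15
centre shift mm dx -0.26 dy -0.17
needle [84.44 84.39 84.29 84.25 84.1 ] 84.29
wedge [83.52 83.69 83.85 83.76] 83.71
needle-wedge 0.5849162683847169 tick phase zero 83.8201575528816 cam xy [ 0.5484624  -0.11557994]
d3 ticks 31 phase mod 9: 2.83 harm deg [-0.09 -0.37] resid 0.16
centre shift mm dx -0.42 dy -0.11
needle [83.97 83.85 84.07 84.06 84.  ] 83.99
wedge [83.46 83.78 83.83 83.7 ] 83.69
needle-wedge 0.2984195010167383 tick phase zero 83.83114689358582 cam xy [ 0.61434595 -0.11470475]
```

The zero mark reads 83.8° and the needle 84.2 ± 0.2°, so they agree to about half a degree, which is the limit of what I can measure. One last numeric check of the other objects, then I'll hand in.

```bash
python3 - <<'E'
from h import *
ct,p,d=snap("top","t10"); P,u,v=cloud(ct,d); c0=manip.camera_params("top"); P0,_,_=cloud(c0,load("top0")[2])
for n,x,y,r,lo,hi in(("cup",.5865,.093,.045,.122,.145),("glue",.68,-.3,.06,.1,.18),("carton",.766,.002,.1,.035,.055),("block",.713,.312,.08,.025,.045),("bin",.475,-.381,.14,.06,.075)):
    o=[]
    for Q in(P0,P):
        k=Q[(np.hypot(Q[...,0]-x,Q[...,1]-y)<r)&(Q[...,2]>lo)&(Q[...,2]<hi)]; o.append((len(k),np.round(cv2.minAreaRect((k[:,:2]*1000).astype(np.float32))[0],1).tolist() if len(k)>4 else None))
    print(n,o)
print(manip.close_job())
E
```

```text
cup [(0, None), (77, [587.2, 93.6])]
glue [(373, [687.7, -294.1]), (371, [688.1, -294.4])]
carton [(1419, [768.3, 3.3]), (1420, [768.3, 3.3])]
block [(855, [715.0, 315.3]), (855, [714.7, 315.0])]
bin [(716, [475.0, -380.6]), (724, [475.0, -380.4])]
the job is handed in; nothing more can be done
None
```

The job is handed in: the offcut is in the scrap box, the cup stands upright within about 1 mm of the platform's centre, the zero mark is within about 0.5° of the needle tip, and the other objects didn't move, though I viewed 11 pictures against the limit of 10.

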